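# Set the drying-gas valve two turns open

## Task

Set the drying gas for the sample tubes: on the bigger of the two handwheel valves on the bench, take the upright handle on the wheel and crank it clockwise (seen from above) until the valve is shut against its stop, then back it off exactly two full turns anticlockwise. Finish still gripping that handle, the wheel standing still at two turns open; do not let go. Leave the smaller valve, the tube rack, the tip box and the bottle where they are.

Things in the scene. Friction and masses are not known exactly. Their poses are not given: they have to be found in the camera images.
- big_valve (a joint): Bigger valve's handwheel angle, rad, about the vertical. 0 = shut, hard stop; grows anticlockwise from above (opening), 6.28 a turn, so two turns open = 12.57. Starts about 0.5 to 1.5 turns open; travel 3.5 turns. The wheel does not rise as it turns. About 0.1 N m (2 N at the handle) turns it; it stays where it is left.
- big_valve_axis (a point): Point on the bigger valve's vertical wheel axis, at mid rim, 105 mm above the bench. Valve screwed down: 90 x 70 mm steel foot plate, aluminium body, bright metal wheel of rim radius 50 mm (bar 12 mm thick), top of rim 111 mm and of hub 117 mm above the bench. Copper pipes enter the bench on two sides, within 65 mm of the axis, below 45 mm. z up; does not turn with the wheel.
- big_valve_handle: Black upright handle on the bigger wheel: barrel 20 mm diameter, 48 mm high, 50 mm from the wheel axis. Origin: centre of its underside, 118 mm above the bench; z up, top at 166 mm. It spins freely about its own vertical axis, so it can be gripped from above and carried round in circles without turning the hand.
- small_valve_handle: Black upright handle (16 mm diameter, 36 mm high, origin at the centre of its underside 118 mm above the bench) of the smaller valve: same make, but a handwheel of only 32 mm rim radius. It must not be turned. Its wheel axis is at small_valve_axis.
- small_valve_axis (a point): Point on the smaller valve's vertical wheel axis, 105 mm above the bench. The two valves stand side by side, at least 200 mm apart, either one on the left.
- tube_rack: Loose grey rack of small clear tubes with white caps, 70 x 150 mm, 57 mm high, beyond the valves. Origin: centre of its underside. Leave alone.
- tip_box: Loose blue pipette-tip box, 120 x 85 mm, 65 mm high, on the left. Origin: centre of its underside. Leave alone.
- reagent_bottle: Loose amber jar with a blue cap, 60 mm diameter, 110 mm high, on the right. Origin: centre of its underside. Leave alone.

How it is judged:
By the outcome, as a careful person would: the job done as asked, in the order asked, and still so for the second after the job is handed in, while the arm keeps its last pose, push and grip.
It also fails if it takes over 72 s, if anything falls off the work surface, if the arm or the gripper's body presses on something with over 40 N, if the wrist force passes 120 N, or if a joint passes its speed limit or range.

## Robot

A 7-joint arm with a two-finger parallel gripper is mounted at the origin on the work surface. World frame = base frame: x ahead of the robot, y to its left, z up, the work surface at z = 0. Lengths are in m, angles in rad, forces in N, time in s.
With the tool pointing down it reaches from about 0.425 to 1.025 m from the base axis. Payload 9.4 kg.
Tool frame: the origin (TCP) lies at the very end of the fingers, on their centre line; the grasp point (between the pads) lies 19 mm behind it (env.grasp_offset is the z of the grasp point in the tool frame, in m); z points along the fingers, y is the line along which they close (so a half turn about z gives the same grasp; the last joint's range is limited). The gripper opens to 85 mm and grips with 20 to 120 N. Pads are 22 mm wide; open, the fingers measure 114 mm over their backs; the gripper's body (76 mm by 85 mm) begins 54 mm behind the grasp point. The pads swing forward as they close: fully open they stand 13 mm farther back than shut.
Start: joints at [-1.366, 0.599, -0.003, 1.599, 0.002, 0.943, -0.08], TCP at [0.202, 0.696, 0.231] pointing down, gripper open.
Joint ranges: [-2.57, 2.57], [-0.35, 1.97], [-1.29, 1.29], [0.11, 2.56], [-1.05, 4.19], [0.11, 1.86], [-2.63, 2.63]. Speed limits (rad/s): [2.22, 2.22, 3.01, 3.01, 3.14, 3.14, 3.14].

## Interface

Orientations are given as a rotation vector (axis times angle).
In Python, from cell import env, vision gives the robot as it stands. The module is installed in compiled form; this text tells all that it offers.
- The arm moves only by the tool servo_tool, never from a script. Its argument "targets" is a list of rows, each an object with "translation": the shift along the world's x, y, z in m, a list of three; "yaw": the turn about the world's z in rad. A call has 1 to 10 rows; each row shifts and turns the commanded pose from where the row before left it; what a row does not reach is not made up. A row lasts 1/8 s, in which the tool goes at most 62.5 mm and 10.7 degrees, less where a joint would pass 70% of its speed; a pose out of reach is approached as far as the arm can. A call with a gripper value outside its range is refused whole. "jaw" is the finger opening in m, from 0 to 0.0854, set as the call begins (left out, the last holds). The fingers move at their own pace and stop on an object; "squeeze" is the grip in N (left out, the last holds). Time passes only in rows, so rows that do not move let the fingers close. It gives the time, the measured TCP pose, the force, the opening and the grip force at its end, in the units of the state.
- env.get_state(): the state, without advancing time (a new reading comes with each control period).
- vision.read_camera(name): name is "scene" or "top" or "wrist"; returns (picture, depth): 420x560x3 uint8, red, green, blue; 420x560 float32, m along the optical axis (not along the pixel's ray), 0 where there is no reading.
- vision.get_calibration(name): a dict with "intrinsics" (3x3 intrinsics, pixels), "R" (3x3) and "t" (3): a world point X has camera coordinates R X + t; the wrist camera has in their place "tool_from_camera" (4x4, takes a point from camera to tool coordinates, whose origin is the TCP and whose axes are the flange's). Camera axes: x right, y down, z forward; pixel columns grow to the right and rows downward; lengths in m; the calibration is good to about 2 mm. The wrist camera is an equidistant fisheye: a pixel r from the principal point sees the ray r / f radians off the axis. A picture is of the moment at which its call begins: read the wrist's pose just before it. get_calibration takes no time and is no camera call.
- env.sign_off(): hands the job in; it is judged then, once.
The state is a dict: "clock": time; "qpos": joint angles; "joint_vel": joint speeds; "joint_torque": joint torques, N m; "tool_pos": TCP position; "ee_rot": TCP orientation; "contact_force": force on the tool from outside, world axes, zero at the start; "ft_torque": the same for the moment, N m; "width": finger opening in m; "gripper_force": force on a finger pad.
Only numpy, scipy, OpenCV 4.12 (cv2) and the standard library are available. Lean on these libraries where they do the work, as an engineer would, in place of code of your own. Each camera call takes 0.05 s, during which the arm holds its last target. There are 200 camera calls.

## Working session

There is one attempt and no reset: what is moved stays moved. The work goes in short steps, Python scripts to look and compute and a tool call to move; the robot and the scene stay as the last step left them, time stands still between calls to the robot, and variables do not carry over. Pictures are saved under pics/ and viewed, at most 10 in all, crops included, and the job is handed in when it is done.

Besides the shell and the picture viewer there is one more tool, called after "Request:" in YAML: its name, and indented under it one key for each argument. servo_tool: Moves the arm, as the interface text tells. Its arguments: {"type":"object","properties":{"targets":{"type":"array"},"jaw":{"type":"number"},"squeeze":{"type":"number"}},"required":["targets"]}

```bash
mkdir -p pics
python3 - <<'E'
from cell import env, vision
import cv2,numpy as np
s=env.get_state();print(s['clock'],s['tool_pos'],s['ee_rot'],s['width'],env.grasp_offset)
for n in ['top','scene']:
    p,d=vision.read_camera(n);cv2.imwrite(f'pics/{n}1.png',p[:,:,::-1]);np.save(f'{n}_d.npy',d)
E
```

```text
0.0 [0.2014562  0.6959444  0.23036856] [-4.41024640e-01 -3.11037721e+00  2.57008202e-03] 0.08514567105519136 -0.0187
```

View pics/top1.png

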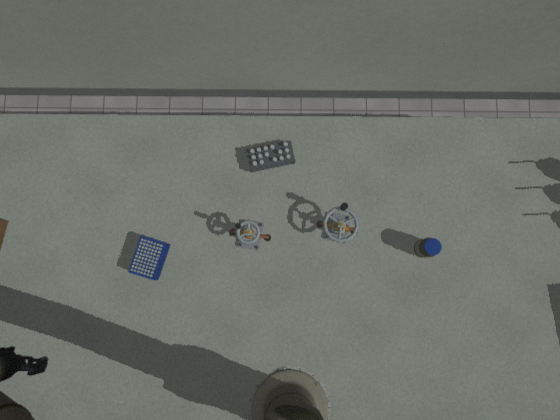

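View pics/scene1.png

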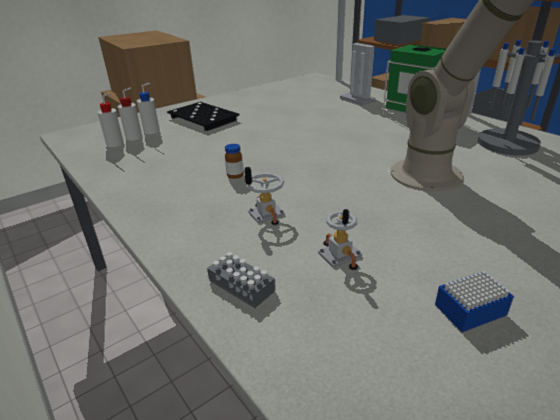

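The top view shows the bigger wheel centred near (340,225), with what looks like its handle at (344,207). The small valve is at (249,233). I'll enlarge the big valve and compute positions.

```bash
cat > h.py <<'E'
from cell import env, vision
import cv2,numpy as np
def at_z(n,u,v,z):
    c=vision.get_calibration(n);R=np.array(c['R']);t=np.array(c['t'])
    r=R.T@np.linalg.inv(c['intrinsics'])@[u,v,1];o=-R.T@t
    return o+r*(z-o[2])/r[2]
E
python3 - <<'E'
from h import *
p=cv2.imread('pics/top1.png')[185:265,200:380]
cv2.imwrite('pics/c1.png',cv2.resize(p,None,fx=4.4,fy=4.4,interpolation=cv2.INTER_CUBIC))
print(at_z('top',340,225,.111),at_z('top',344,207,.166),at_z('top',320,224,.03),at_z('top',249,233,.111))
d=np.load('top_d.npy');c=vision.get_calibration('top');R=c['R'];t=c['t'];K=c['intrinsics']
v,u=np.mgrid[185:265,200:380];z=d[185:265,200:380]
P=(np.stack([(u-K[0][2])/K[0][0]*z,(v-K[1][2])/K[1][1]*z,z],-1)-t)@np.array(R)
m=(P[...,2]>.13)&(z>0)
for a in zip(u[m],v[m],P[m].round(3)):print(*a)
E
```

```text
[ 0.56734313 -0.15312378  0.111     ] [ 0.61522899 -0.15871693  0.166     ] [ 0.57817557 -0.09847219  0.03      ] [0.54110703 0.12367769 0.111     ]
344 202 [ 0.631 -0.16   0.161]
345 202 [ 0.63  -0.162  0.165]
342 203 [ 0.628 -0.153  0.163]
343 203 [ 0.627 -0.156  0.166]
344 203 [ 0.627 -0.159  0.167]
345 203 [ 0.627 -0.161  0.17 ]
346 203 [ 0.627 -0.165  0.166]
341 204 [ 0.627 -0.152  0.147]
342 204 [ 0.624 -0.153  0.166]
343 204 [ 0.624 -0.156  0.167]
344 204 [ 0.624 -0.159  0.167]
345 204 [ 0.625 -0.162  0.164]
346 204 [ 0.625 -0.166  0.159]
347 204 [ 0.624 -0.167  0.167]
341 205 [ 0.622 -0.151  0.158]
342 205 [ 0.622 -0.154  0.159]
343 205 [ 0.621 -0.155  0.169]
344 205 [ 0.621 -0.159  0.167]
345 205 [ 0.621 -0.161  0.168]
346 205 [ 0.621 -0.165  0.165]
347 205 [ 0.621 -0.168  0.165]
341 206 [ 0.62  -0.151  0.155]
342 206 [ 0.618 -0.153  0.164]
343 206 [ 0.618 -0.156  0.168]
344 206 [ 0.618 -0.159  0.167]
345 206 [ 0.618 -0.162  0.166]
346 206 [ 0.618 -0.164  0.167]
347 206 [ 0.618 -0.168  0.166]
340 207 [ 0.62  -0.151  0.132]
341 207 [ 0.618 -0.152  0.146]
342 207 [ 0.616 -0.15
[... 505 characters left out ...]

236 223 [0.567 0.159 0.157]
237 223 [0.567 0.157 0.153]
238 223 [0.567 0.153 0.157]
239 223 [0.567 0.151 0.151]
235 224 [0.565 0.163 0.145]
236 224 [0.564 0.16  0.151]
237 224 [0.564 0.156 0.154]
238 224 [0.564 0.153 0.155]
239 224 [0.564 0.151 0.151]
240 224 [0.564 0.148 0.151]
235 225 [0.562 0.163 0.147]
236 225 [0.561 0.159 0.154]
237 225 [0.561 0.156 0.154]
238 225 [0.561 0.153 0.154]
239 225 [0.561 0.15  0.156]
240 225 [0.562 0.148 0.143]
236 226 [0.558 0.159 0.16 ]
237 226 [0.558 0.156 0.157]
238 226 [0.558 0.154 0.152]
239 226 [0.558 0.15  0.155]
240 226 [0.559 0.149 0.142]
237 227 [0.555 0.156 0.152]
238 227 [0.555 0.153 0.153]
239 227 [0.555 0.151 0.152]
240 227 [0.557 0.15  0.13 ]
```

View pics/c1.png

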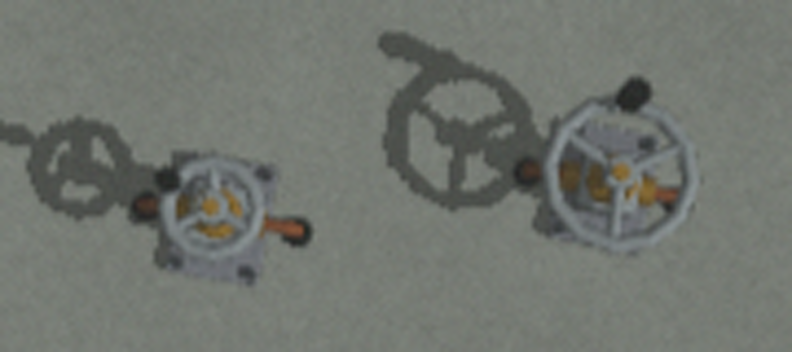

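Big handle top is near (0.619, -0.159) and the wheel axis near (0.569, -0.155). I'm moving above it.

Request:
servo_tool:
  targets:
    - {"translation":[0.02,-0.045,0.01]}
    - {"translation":[0.02,-0.045,0.01]}
    - {"translation":[0.02,-0.045,0.01]}
    - {"translation":[0.02,-0.045,0.01]}
    - {"translation":[0.02,-0.045,0.01]}
    - {"translation":[0.02,-0.045,0]}
    - {"translation":[0.02,-0.045,0]}
    - {"translation":[0.02,-0.045,0]}
    - {"translation":[0.02,-0.045,0]}
    - {"translation":[0.02,-0.045,0]}
  jaw: 0.085

```text
schema error: expected keys translation, yaw
```

Request:
servo_tool:
  targets:
    - {"translation":[0.02,-0.045,0]}
    - {"translation":[0.02,-0.045,0]}
    - {"translation":[0.02,-0.045,0]}
    - {"translation":[0.02,-0.045,0]}
    - {"translation":[0.02,-0.045,0]}
    - {"translation":[0.02,-0.045,0]}
    - {"translation":[0.02,-0.045,0]}
    - {"translation":[0.02,-0.045,0]}
    - {"translation":[0.02,-0.045,0]}
    - {"translation":[0,0,0]}

```text
schema error: expected keys translation, yaw
```

Run:
```python
from h import *
s=env.get_state();print(s['clock'],s['tool_pos'],s['ee_rot'],s['contact_force'],s['qpos'])
p,d=vision.read_camera('wrist');cv2.imwrite('pics/w1.png',p[:,:,::-1]);np.save('w_d.npy',d)
print(vision.get_calibration('wrist'))
```

```text
0.1 [0.20154425 0.6960077  0.23049219] [-4.41127189e-01 -3.11043751e+00  2.14481066e-03] [-1.18733223  0.1239255   0.20488047] [-1.36567455  0.60006742 -0.00252731  1.60003653  0.00183207  0.94285563
 -0.07980643]
{'intrinsics': array([[325.1922621 ,   0.        , 274.40355788],
       [  0.        , 325.1922621 , 210.12488456],
       [  0.        ,   0.        ,   1.        ]]), 'tool_from_camera': array([[-8.93555085e-04, -9.57851257e-01, -2.87263243e-01,
         7.23773699e-02],
       [ 9.99999600e-01, -8.46737520e-04, -2.87214365e-04,
         1.30219872e-03],
       [ 3.18720743e-05, -2.87263385e-01,  9.57851631e-01,
        -1.42983678e-01],
       [ 0.00000000e+00,  0.00000000e+00,  0.00000000e+00,
         1.00000000e+00]])}
```

View pics/w1.png

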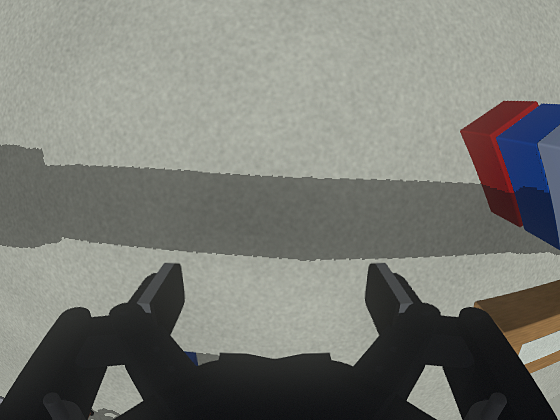

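The wrist view shows only the bench and the open fingers: both move calls were refused because every row needs a yaw value. I'll resend them.

Request:
servo_tool:
  targets:
    - {"translation":[0.02,-0.045,0.01],"yaw":0}
    - {"translation":[0.02,-0.045,0.01],"yaw":0}
    - {"translation":[0.02,-0.045,0.01],"yaw":0}
    - {"translation":[0.02,-0.045,0.01],"yaw":0}
    - {"translation":[0.02,-0.045,0.01],"yaw":0}
    - {"translation":[0.02,-0.045,0],"yaw":0}
    - {"translation":[0.02,-0.045,0],"yaw":0}
    - {"translation":[0.02,-0.045,0],"yaw":0}
    - {"translation":[0.02,-0.045,0],"yaw":0}
    - {"translation":[0.02,-0.045,0],"yaw":0}
  jaw: 0.085

```text
clock: 1.4
tool_pos: [0.402, 0.2448, 0.2813]
ee_rot: [0.441, 3.11, 0.0]
contact_force: [0.0, 0.1, 1.0]
width: 0.0854
gripper_force: 0.0
```

Request:
servo_tool:
  targets:
    - {"translation":[0.02,-0.045,0],"yaw":0}
    - {"translation":[0.02,-0.045,0],"yaw":0}
    - {"translation":[0.02,-0.045,0],"yaw":0}
    - {"translation":[0.02,-0.045,0],"yaw":0}
    - {"translation":[0.02,-0.045,0],"yaw":0}
    - {"translation":[0.02,-0.045,0],"yaw":0}
    - {"translation":[0.02,-0.045,0],"yaw":0}
    - {"translation":[0.02,-0.045,0],"yaw":0}
    - {"translation":[0.02,-0.045,0],"yaw":0}
    - {"translation":[0,0,0],"yaw":0}

```text
clock: 2.65
tool_pos: [0.582, -0.1628, 0.2809]
ee_rot: [0.449, 3.109, -0.003]
contact_force: [-0.1, 0.4, -0.3]
width: 0.0851
gripper_force: 0.0
```

Run:
```python
from h import *
s=env.get_state();print(s['clock'],s['tool_pos'],s['ee_rot'],s['contact_force'],s['qpos'])
np.save('pose.npy',np.r_[s['tool_pos'],s['ee_rot']])
p,d=vision.read_camera('wrist');cv2.imwrite('pics/w2.png',p[:,:,::-1]);np.save('w_d.npy',d)
```

```text
2.65 [ 0.58200632 -0.16280115  0.28087681] [ 4.49466433e-01  3.10899698e+00 -2.99010274e-03] [-0.07724927  0.4056956  -0.31945744] [ 0.01164811  0.40669982  0.23562909  1.84182833 -0.11522732  0.90594471
  1.58357101]
```

View pics/w2.png

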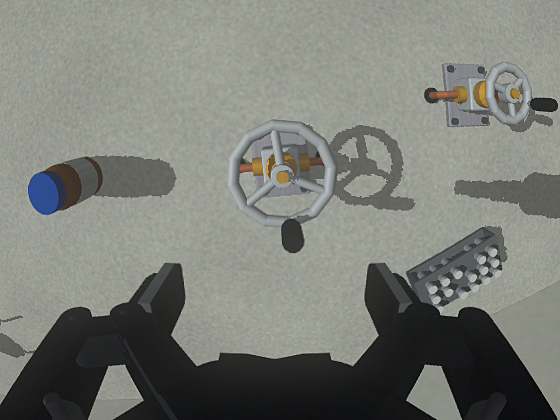

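The wrist picture shows the big wheel with its hub at (282,176) and its handle from (291,222) to (293,248). The bottle is at left, the rack at lower right and the small valve at upper right. I'll measure the positions from depth.

```bash
cat >> h.py <<'E'
from scipy.spatial.transform import Rotation as Ro
from scipy.optimize import least_squares
def wcloud(d,pose):
    c=vision.get_calibration('wrist');K=c['intrinsics'];T=np.array(c['tool_from_camera'])
    v,u=np.mgrid[0:420,0:560];a=(u-K[0][2])/K[0][0];b=(v-K[1][2])/K[1][1]
    th=np.hypot(a,b);k=np.tan(th)/np.maximum(th,1e-9)
    P=np.stack([a*k*d,b*k*d,d],-1)@T[:3,:3].T+T[:3,3]
    return P@Ro.from_rotvec(pose[3:]).as_matrix().T+pose[:3]
E
python3 - <<'E'
from h import *
d=np.load('w_d.npy');P=wcloud(d,np.load('pose.npy'))
ok=(d>0)
box=np.zeros_like(ok);box[100:262,215:350]=1
def fit(m,r0):
    Q=P[m][:,:2]
    f=least_squares(lambda p:np.hypot(*(Q-p[:2]).T)-(p[2] if r0 is None else r0),[*Q.mean(0),.05][:3 if r0 is None else 2],loss='soft_l1',f_scale=.002);return f.x
rim=ok&box&(P[...,2]>.1)&(P[...,2]<.114)&(np.hypot(P[...,0]-.569,P[...,1]+.155)>.042)
print('rim',rim.sum(),fit(rim,None),P[rim][:,2].max())
h=ok&box&(P[...,2]>.125)
print('h',h.sum(),np.percentile(P[h],[1,50,99],axis=0))
top=ok&box&(P[...,2]>.163);Q=P[top];print('top',len(Q),Q.min(0),Q.max(0),Q.mean(0))
print('hub',at_z('top',200+622/4.4,185+172/4.4,.117))
E
```

```text
rim 3262 [ 0.56994003 -0.15188808  0.04880271] 0.11354278660920639
h 620 [[ 0.61132813 -0.16592134  0.12591816]
 [ 0.61545818 -0.15577603  0.16251895]
 [ 0.62750853 -0.14682778  0.16767302]]
top 303 [ 0.61206789 -0.16501564  0.16304029] [ 0.62850777 -0.14743137  0.16782528] [ 0.61971919 -0.1562238   0.16605438]
hub [ 0.56954874 -0.15656611  0.117     ]
```

Request:
servo_tool:
  targets:
    - {"translation":[0.0375,0.0065,0],"yaw":0}
    - {"translation":[0,0,-0.04],"yaw":0}
    - {"translation":[0,0,-0.04],"yaw":0}
    - {"translation":[0,0,-0.04],"yaw":0}
    - {"translation":[0,0,-0.02],"yaw":0}
    - {"translation":[0,0,-0.015],"yaw":0}
    - {"translation":[0,0,0],"yaw":0}

```text
clock: 3.58
tool_pos: [0.6186, -0.1511, 0.1256]
ee_rot: [-0.439, -3.109, -0.001]
contact_force: [-0.4, -0.5, 0.9]
width: 0.0847
gripper_force: 0.0
```

Request:
servo_tool:
  targets:
    - {"translation":[0,0,0],"yaw":0}
    - {"translation":[0,0,0],"yaw":0}
    - {"translation":[0,0,0],"yaw":0}
    - {"translation":[0,0,0],"yaw":0}
    - {"translation":[0,0,0],"yaw":0}
    - {"translation":[0,0,0],"yaw":0}
  jaw: 0.0
  squeeze: 50

```text
clock: 4.32
tool_pos: [0.6193, -0.1526, 0.127]
ee_rot: [0.442, 3.109, -0.0]
contact_force: [-2.5, -1.0, 5.5]
width: 0.0188
gripper_force: 48.6
```

Run:
```python
from h import *
s=env.get_state();print(s['clock'],s['tool_pos'],s['ee_rot'],s['contact_force'],s['qpos'])
p,d=vision.read_camera('wrist');cv2.imwrite('pics/w3.png',p[:,:,::-1])
```

```text
4.325 [ 0.61925607 -0.15260587  0.12699735] [ 4.41771025e-01  3.10947439e+00 -4.62133537e-04] [-2.53805932 -0.96615778  5.49102168] [ 0.03581204  0.62453023  0.17788631  1.90248961 -0.17643065  0.62861245
  1.61230384]
```

View pics/w3.png

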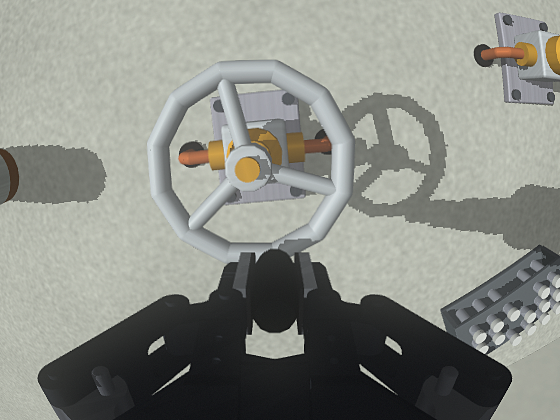

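The wrist view shows the handle (272,290) held squarely between the pads, with the wheel hub at (246,167). Now a quarter turn clockwise, then I'll read the force.

Request:
servo_tool:
  targets:
    - {"translation":[0.001,-0.0005,0],"yaw":0}
    - {"translation":[-0.00245,-0.01545,0],"yaw":0}
    - {"translation":[-0.0071,-0.01394,0],"yaw":0}
    - {"translation":[-0.01106,-0.01106,0],"yaw":0}
    - {"translation":[-0.01394,-0.0071,0],"yaw":0}
    - {"translation":[-0.01545,-0.00245,0],"yaw":0}
    - {"translation":[0,0,0],"yaw":0}
    - {"translation":[0,0,0],"yaw":0}

```text
clock: 5.38
tool_pos: [0.5696, -0.2019, 0.1269]
ee_rot: [-0.441, -3.11, -0.001]
contact_force: [-1.8, 4.7, 8.0]
width: 0.0187
gripper_force: 49.3
```

Run:
```python
from h import *
s=env.get_state();np.save('pose.npy',np.r_[s['tool_pos'],s['ee_rot']])
p,d=vision.read_camera('wrist');np.save('w_d2.npy',d)
cv2.imwrite('pics/w4.png',p[:,:,::-1])
P=wcloud(d,np.load('pose.npy'));print(s['tool_pos'],s['contact_force'])
m=(d>0)&(abs(P[...,2]-.109)<.005);r=np.hypot(P[...,0]-.57,P[...,1]+.153);m&=(r>.042)&(r<.06);m[250:]=0
Q=P[m][:,:2]
print(m.sum(),least_squares(lambda p:np.hypot(*(Q-p[:2]).T)-p[2],[.57,-.153,.05],loss='soft_l1',f_scale=.002).x)
```

```text
[ 0.56955567 -0.20191044  0.12691667] [-1.83498486  4.69431392  8.03967804]
6828 [ 0.56901228 -0.15223147  0.04780924]
```

View pics/w4.png

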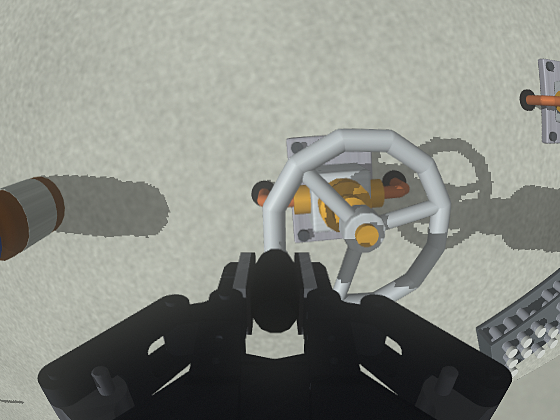

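The wrist view shows the wheel turned a quarter turn, with the handle still gripped at (272,290). Arm stiffness is about 4 N/mm and the axis is about (0.5695, -0.152). Continuing.

Request:
servo_tool:
  targets:
    - {"translation":[-0.0005,0.001,0],"yaw":0}
    - {"translation":[-0.01294,0.0017,0],"yaw":0}
    - {"translation":[-0.01206,0.005,0],"yaw":0}
    - {"translation":[-0.01036,0.00794,0],"yaw":0}
    - {"translation":[-0.00794,0.01036,0],"yaw":0}
    - {"translation":[-0.005,0.01206,0],"yaw":0}
    - {"translation":[0,0,0],"yaw":0}

```text
clock: 6.3
tool_pos: [0.5206, -0.1635, 0.1269]
ee_rot: [-0.44, -3.111, -0.001]
contact_force: [-1.1, 2.1, 10.3]
width: 0.0186
gripper_force: 50.0
```

Request:
servo_tool:
  targets:
    - {"translation":[-0.0017,0.01294,0],"yaw":0}
    - {"translation":[0,0,0],"yaw":0}

```text
clock: 6.55
tool_pos: [0.5192, -0.1506, 0.1269]
ee_rot: [0.44, 3.11, 0.001]
contact_force: [0.3, 2.3, 8.8]
width: 0.0187
gripper_force: 49.9
```

Request:
servo_tool:
  targets:
    - {"translation":[0.0017,0.01294,0],"yaw":0}
    - {"translation":[0,0,0],"yaw":0}

```text
clock: 6.8
tool_pos: [0.5201, -0.142, 0.1269]
ee_rot: [0.446, 3.109, -0.006]
contact_force: [-2.7, -11.5, 7.1]
width: 0.0189
gripper_force: 50.9
```

Force of -11.5 N and a 3 mm lag suggest the stop. I'll push a little more to confirm.

Request:
servo_tool:
  targets:
    - {"translation":[0.0015,0.004,0],"yaw":0}
    - {"translation":[0,0,0],"yaw":0}
    - {"translation":[0,0,0],"yaw":0}

```text
clock: 7.18
tool_pos: [0.5202, -0.1416, 0.1269]
ee_rot: [-0.452, -3.109, 0.011]
contact_force: [-5.9, -23.6, 9.1]
width: 0.0187
gripper_force: 51.2
```

Stop confirmed: shut with the tool at (0.5202, -0.142), about 168.5° round the axis. Now anticlockwise: back to the circle, then turn one.

Request:
servo_tool:
  targets:
    - {"translation":[-0.0015,-0.004,0],"yaw":0}
    - {"translation":[-0.0017,-0.01294,0],"yaw":0}
    - {"translation":[0,0,0],"yaw":0}

```text
clock: 7.55
tool_pos: [0.5192, -0.1527, 0.1269]
ee_rot: [0.443, 3.109, -0.001]
contact_force: [0.6, -2.3, 9.3]
width: 0.0193
gripper_force: 51.2
```

Request:
servo_tool:
  targets:
    - {"translation":[0.00245,-0.01545,0],"yaw":0}
    - {"translation":[0.0071,-0.01394,0],"yaw":0}
    - {"translation":[0.01106,-0.01106,0],"yaw":0}
    - {"translation":[0.01394,-0.0071,0],"yaw":0}
    - {"translation":[0.01545,-0.00245,0],"yaw":0}
    - {"translation":[0.01545,0.00245,0],"yaw":0}
    - {"translation":[0.01394,0.0071,0],"yaw":0}
    - {"translation":[0.01106,0.01106,0],"yaw":0}
    - {"translation":[0.0071,0.01394,0],"yaw":0}
    - {"translation":[0.00245,0.01545,0],"yaw":0}

```text
clock: 8.8
tool_pos: [0.6193, -0.1524, 0.1269]
ee_rot: [0.443, 3.11, -0.002]
contact_force: [-2.5, -3.0, 10.3]
width: 0.0186
gripper_force: 51.3
```

Request:
servo_tool:
  targets:
    - {"translation":[-0.00245,0.01545,0],"yaw":0}
    - {"translation":[-0.0071,0.01394,0],"yaw":0}
    - {"translation":[-0.01106,0.01106,0],"yaw":0}
    - {"translation":[-0.01394,0.0071,0],"yaw":0}
    - {"translation":[-0.01545,0.00245,0],"yaw":0}
    - {"translation":[-0.01545,-0.00245,0],"yaw":0}
    - {"translation":[-0.01394,-0.0071,0],"yaw":0}
    - {"translation":[-0.01106,-0.01106,0],"yaw":0}
    - {"translation":[-0.0071,-0.01394,0],"yaw":0}
    - {"translation":[-0.00245,-0.01545,0],"yaw":0}

```text
clock: 10.05
tool_pos: [0.5191, -0.1511, 0.1269]
ee_rot: [0.44, 3.11, 0.001]
contact_force: [3.9, 2.6, 7.5]
width: 0.0188
gripper_force: 51.1
```

Request:
servo_tool:
  targets:
    - {"translation":[0.00245,-0.01545,0],"yaw":0}
    - {"translation":[0.0071,-0.01394,0],"yaw":0}
    - {"translation":[0.01106,-0.01106,0],"yaw":0}
    - {"translation":[0.01394,-0.0071,0],"yaw":0}
    - {"translation":[0.01545,-0.00245,0],"yaw":0}
    - {"translation":[0.01545,0.00245,0],"yaw":0}
    - {"translation":[0.01394,0.0071,0],"yaw":0}
    - {"translation":[0.01106,0.01106,0],"yaw":0}
    - {"translation":[0.0071,0.01394,0],"yaw":0}
    - {"translation":[0.00245,0.01545,0],"yaw":0}

```text
clock: 11.3
tool_pos: [0.6193, -0.1524, 0.1269]
ee_rot: [0.443, 3.11, -0.002]
contact_force: [-4.3, -2.7, 9.8]
width: 0.0186
gripper_force: 51.3
```

Request:
servo_tool:
  targets:
    - {"translation":[-0.00245,0.01545,0],"yaw":0}
    - {"translation":[-0.0071,0.01394,0],"yaw":0}
    - {"translation":[-0.01106,0.01106,0],"yaw":0}
    - {"translation":[-0.01394,0.0071,0],"yaw":0}
    - {"translation":[-0.01545,0.00245,0],"yaw":0}
    - {"translation":[-0.01545,-0.00245,0],"yaw":0}
    - {"translation":[-0.01394,-0.0071,0],"yaw":0}
    - {"translation":[-0.01106,-0.01106,0],"yaw":0}
    - {"translation":[-0.0071,-0.01394,0],"yaw":0}
    - {"translation":[0,0,0],"yaw":0}

```text
clock: 12.55
tool_pos: [0.5213, -0.1373, 0.1269]
ee_rot: [0.444, 3.109, -0.001]
contact_force: [-0.2, -2.2, 10.4]
width: 0.0184
gripper_force: 51.3
```

Request:
servo_tool:
  targets:
    - {"translation":[-0.0012,-0.0046,0],"yaw":0}
    - {"translation":[0,0,0],"yaw":0}
    - {"translation":[0,0,0],"yaw":0}
    - {"translation":[0,0,0],"yaw":0}

```text
clock: 13.05
tool_pos: [0.5204, -0.1408, 0.1269]
ee_rot: [0.442, 3.11, -0.0]
contact_force: [-0.9, -0.6, 10.7]
width: 0.0185
gripper_force: 51.5
```

Run:
```python
from h import *
p,d=vision.read_camera('wrist');cv2.imwrite('pics/w5.png',p[:,:,::-1])
s=env.get_state();print(s['clock'],s['tool_pos'],s['contact_force'],s['joint_vel'].max() if hasattr(s['joint_vel'],'max') else s['joint_vel'])
```

```text
13.1 [ 0.52040026 -0.1407405   0.12684519] [-1.06246642 -1.38046354 11.18696877] 0.0022566504990925505
```

View pics/w5.png

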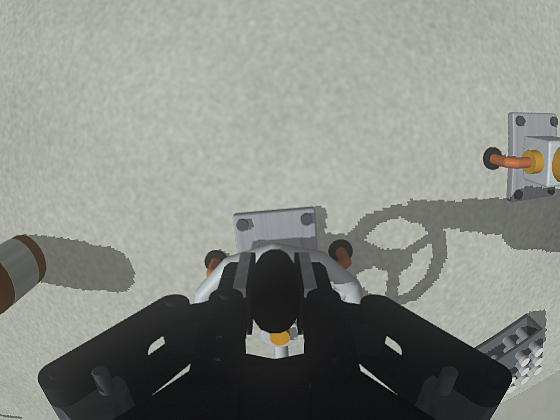

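The wrist view shows the handle (274,290) still squarely in the pads. The tool is 1.3 mm short of the shut-angle position, so I'll nudge it on.

Request:
servo_tool:
  targets:
    - {"translation":[-0.0003,-0.0014,0],"yaw":0}
    - {"translation":[0,0,0],"yaw":0}
    - {"translation":[0,0,0],"yaw":0}
    - {"translation":[0,0,0],"yaw":0}

```text
clock: 13.6
tool_pos: [0.5202, -0.1416, 0.1269]
ee_rot: [0.441, 3.11, 0.001]
contact_force: [-0.9, 1.7, 10.9]
width: 0.0188
gripper_force: 51.5
```

Request:
servo_tool:
  targets:
    - {"translation":[-0.0001,-0.0006,0],"yaw":0}
    - {"translation":[0,0,0],"yaw":0}
    - {"translation":[0,0,0],"yaw":0}
    - {"translation":[0,0,0],"yaw":0}

```text
clock: 14.1
tool_pos: [0.5201, -0.1421, 0.1269]
ee_rot: [0.441, 3.11, 0.001]
contact_force: [-0.6, 1.4, 10.4]
width: 0.0189
gripper_force: 51.5
```

```bash
python3 -c "
from cell import env
print(env.sign_off())"
```

```text
the job is handed in; nothing more can be done
None
```

I closed the big valve against its stop and backed it off two full turns anticlockwise. The job is handed in with the handle still gripped, the wheel at rest and the tool within about 0.5 mm of its position at the stop. The other items were not touched, and the sign-off gave no verdict.

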